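# Empty the bead shaker into the toppled carton

## Task

Empty the bead shaker that stands in the square holder. First push the tall open-fronted carton over onto its back on the rubber mat; then unscrew the shaker's perforated cap and lay it flat in the shallow square dish, tip all four beads out of the shaker into the carton, and stand the empty shaker back upright, fully home in its holder. Do not knock over or push about the other things on the counter.

Things in the scene. Friction and masses are not known exactly. Their poses are not given: they have to be found in the camera images.
- carton: The cardboard carton as a body; origin at the centre of its underside as it stands, 95 mm below carton_c, same axes. It stands square to the mat with its back 3 to 10 mm short of the mat's near edge. Pushed along its +x at the front edge of its top panel, its foot meets the mat and it tips; after about 70 mm of push at the top it falls over by itself. 160 g.
- carton_c (a point): Centre of the loose cardboard carton: 70 mm deep (its x), 140 mm wide (its y), 190 mm tall (its z, up as it stands), walls 4 mm. Its -x face is fully open and looks towards the robot at the start; its back is at +x. On its back its x points straight down and the opening, 132 by 182 mm, looks up, 80 mm above the counter.
- mat_c (a point): Centre of the top of the black rubber mat, fixed to the counter: 260 mm (its x) by 200 mm (its y), 10 mm thick; the near edge on its -x side blocks the carton's foot.
- holder_c (a point): Centre of the inner floor of the fixed grey square holder, 7 mm above the counter: 84 mm square outside, 20 mm high, well 70 mm square and 13 mm deep. It keeps the shaker from turning by more than 10 degrees. Its sides run along its x and y.
- jar: The shaker's jar as a body; origin at the centre of its underside, 55 mm below jar_c, same axes. Three short thread ledges stand out to 54 mm diameter from 18 to 6 mm below the rim; grip the tube below them, from above or aslant. Tipped some 15 to 20 degrees past level, the beads roll out of the mouth. 180 g.
- jar_c (a point): Centre of the loose clear shaker jar, half-way up its 110 mm height, on its axis; z points to the mouth. Square foot 60 mm wide, 12 mm high, in the holder's well, its x along the holder's x at the start (unscrewing may turn it in the well); above it a straight round tube, 46 mm outside and 40 mm inside diameter, up to the open rim 55 mm above this point.
- cap: The shaker's cap as a body; origin at the centre of its underside, 11 mm below cap_c, same axes. It turns easily between two stops: turned 58 degrees anticlockwise seen from above (50 to 66 always frees it) it lifts straight off; with less than 28 degrees it stays locked to the jar.
- cap_c (a point): Centre of the loose round aluminium cap with holes in its top: 64 mm diameter, 22 mm high, hollow below, axis z, 50 g. While it is on, its top lies 4 mm above the jar's rim.
- dish_c (a point): Centre of the inner floor of the fixed shallow white square dish, 5 mm above the counter: 110 mm square outside, 100 mm inside, 16 mm high.
- bead1: Slippery glazed ceramic bead 1 of 4, a ball of 18 mm diameter, 11 g; origin at its centre. It starts at the bottom of the jar; too big for the cap's holes.
- bead2: Slippery glazed ceramic bead 2 of 4, a ball of 18 mm diameter, 11 g; origin at its centre. It starts at the bottom of the jar; too big for the cap's holes.
- bead3: Slippery glazed ceramic bead 3 of 4, a ball of 18 mm diameter, 11 g; origin at its centre. It starts at the bottom of the jar; too big for the cap's holes.
- bead4: Slippery glazed ceramic bead 4 of 4, a ball of 18 mm diameter, 11 g; origin at its centre. It starts at the bottom of the jar; too big for the cap's holes.
- plain_jar: Bystander: clear jar with a plain lid, 56 mm diameter, 100 mm high; origin at the centre of its underside.
- stain_bottle: Bystander: slim white bottle, 52 mm diameter, 140 mm high; origin at the centre of its underside.
- soap: Bystander: cream soap bar, 85 by 55 by 26 mm; origin at the centre of its underside.
- lint_brush: Bystander: hand brush lying along its own x; origin at its underside.
- scoop_cup: Bystander: white measuring cup with a handle, 72 mm diameter, 70 mm high; origin at the centre of its underside.

How it is judged (in metres and radians):
On the way, in this order (a step that is already met when the one before it is completed fails the run):
1. the carton lies on its back on the mat, open face up (angle between carton_c's own x axis and vertical above 2.95 rad and z of carton_c in the frame of mat_c between 0.025 and 0.045 m and horizontal distance between carton_c and mat_c below 0.11 m), for 0.3 s.
2. the cap is off and lies flat in the dish, with the shaker still upright in its holder (horizontal distance between cap_c and dish_c below 0.035 m and z of cap_c in the frame of dish_c below 0.017 m and (angle between cap_c's own z axis and vertical below 0.2 rad or angle between cap_c's own z axis and vertical above 2.94 rad) and horizontal distance between jar_c and holder_c below 0.009 m and angle between jar_c's own z axis and vertical below 0.09 rad and z of jar_c in the frame of holder_c below 0.06 m), for 0.2 s.
3. all four beads are in the carton, which still lies on its back (all of step 1 and x of bead1 in the frame of carton_c between -0.036 and 0.036 m and y of bead1 in the frame of carton_c between -0.071 and 0.071 m and z of bead1 in the frame of carton_c between -0.096 and 0.096 m and x of bead2 in the frame of carton_c between -0.036 and 0.036 m and y of bead2 in the frame of carton_c between -0.071 and 0.071 m and z of bead2 in the frame of carton_c between -0.096 and 0.096 m and x of bead3 in the frame of carton_c between -0.036 and 0.036 m and y of bead3 in the frame of carton_c between -0.071 and 0.071 m and z of bead3 in the frame of carton_c between -0.096 and 0.096 m and x of bead4 in the frame of carton_c between -0.036 and 0.036 m and y of bead4 in the frame of carton_c between -0.071 and 0.071 m and z of bead4 in the frame of carton_c between -0.096 and 0.096 m), for 0.2 s.
At the end, for the whole second after the job is handed in: Carton on its back on the mat (within 0.19 rad of flat, 110 mm of the mat's centre), four beads inside it; cap flat (0.2 rad, either face up) on the dish floor within 35 mm of its centre; shaker upright (0.09 rad) on the holder floor within 9 mm of its centre; all released and at rest (all of step 2 and all of step 3 and linear speed of each of carton, jar, cap below 0.03 m/s); the robot touches nothing.
It fails at once if another thing on the counter is knocked over or pushed more than 40 mm (distance of any of plain_jar, stain_bottle, soap, lint_brush, scoop_cup from where it was at the start of the episode above 0.04 m or angle between any of plain_jar, stain_bottle, soap, lint_brush, scoop_cup's own z axis and vertical above 0.7 rad).
It also fails if it takes over 72 s, if anything falls off the work surface, if the arm or the gripper's body presses on something with over 40 N, if the wrist force passes 120 N, or if a joint passes its speed limit or range.

## Robot

A 6-joint arm with a two-finger parallel gripper is mounted at the origin on the work surface. World frame = base frame: x ahead of the robot, y to its left, z up, the work surface at z = 0. Lengths are in mm, angles in rad, forces in N, time in s.
With the tool pointing down it reaches from about 275 to 750 mm from the base axis. Payload 10.2 kg.
Tool frame: the origin (TCP) lies between the finger pads; the fingertips stand 17 mm ahead of it and the grasp point (between the pads) lies 2 mm behind it; z points along the fingers, y is the line along which they close (so a half turn about z gives the same grasp; the last joint's range is limited). The gripper opens to 85 mm and grips with 20 to 120 N. Pads are 22 mm wide; open, the fingers measure 114 mm over their backs; the gripper's body (76 mm by 85 mm) begins 54 mm behind the grasp point. The pads swing forward as they close: fully open they stand 13 mm farther back than shut.
Start: joints at [-1.559, 0.313, 1.498, -0, 1.331, -0.223], TCP at [122.127, -510.604, 248.294] pointing down, gripper open.
Joint ranges: [-2.94, 2.94], [-0.97, 2.17], [0.19, 2.56], [-1.23, 4.37], [0.02, 3.11], [-2.88, 2.88]. Speed limits (rad/s): [2.39, 2.39, 3.01, 3.14, 3.14, 3.14].

## Interface

Orientations are given as a unit quaternion [w, x, y, z].
In Python, from rig import * gives the robot as it stands.
- The arm moves only by the tool step_arm, never from a script. Its argument "commands" is text: rows parted by semicolons, each of 7 numbers parted by spaces: the opening, from 0 (shut) to 1 (fully open), then the shift along the tool's x, y, z in cm, then the turn, a rotation vector about the tool's x, y, z in rad. In form: hand x y z rx ry rz; .... A call has 1 to 20 rows; each row is the pose to reach, as a shift and turn from the pose commanded when the call began, along the tool's axes at that moment; what a row does not reach only later rows make up. A row lasts 1/12 s, in which the tool goes at most 41.7 mm and 7.16 degrees, less where a joint would pass 70% of its speed; a pose out of reach is approached as far as the arm can. A call with a gripper value outside its range is refused whole. The fingers move at their own pace and stop on an object; "newtons" is the grip in N (left out, the last holds). Time passes only in rows, so rows that repeat a pose let the fingers close. It gives the time, the measured TCP pose, the force, the opening and the grip force at its end, in the units of the state.
- sense(): the state, without advancing time (a new reading comes with each control period).
- capture(name): name is "scene" or "side" or "wrist"; returns the picture (400x640x3 uint8, red, green, blue); there is no depth.
- camera_model(name): a dict with "mtx" (3x3 intrinsics, pixels), "k1" (the pictures are not rectified: a ray, as slopes to the right and down, at radius r is drawn at 1 + k1 r^2 times it, then the intrinsics apply), "eye" and "rotation" of the camera in the world. Camera axes: x right, y down, z forward; pixel columns grow to the right and rows downward; lengths in mm; the calibration is good to about 2 mm. A picture is of the moment at which its call begins: read the wrist's pose just before it. camera_model takes no time and is no camera call; for the wrist camera it gives the pose at the moment of the call.
- finish_job(): hands the job in; it is judged then, once.
Trained networks look in the newest picture that a camera, given by its name, has taken for a name from the list of things; names that differ only in an ending like _2 or _b are one class to them, and where a whole thing is asked for, a point or a joint stands for the part that bears it (a point fixed in the world has none). Each returns a list of dicts, best first, with "score" (0 to 1); they miss things now and then, are a little off and sometimes report something else, mostly with a low value. They report only what shows in the picture. A call takes as long as a camera call.
- search_frame(camera, label): "rect" ([centre column, centre row, width, height] in pixels, round what is visible of it).
- trace(camera, label): "mask" (400x640 bool, what is visible of it) and "rect" ([centre column, centre row, width, height] in pixels, round what is visible of it).
- spot_point(camera, label): "xy" ([column, row] in pixels: a listed point, or the origin of a listed thing).
The state is a dict: "time_s": time; "joints": joint angles; "dq": joint speeds; "tau": joint torques, N m; "eef_pos": TCP position; "ee_rot": TCP orientation; "force": force on the tool from outside, world axes, zero at the start; "wrist_torque": the same for the moment, N m; "grip_width": opening from 0.0 (shut) to 1.0 (fully open); "grip_force": force on a finger pad.
Only numpy, scipy, OpenCV 4.12 (cv2) and the standard library are available. Lean on these libraries where they do the work, as an engineer would, in place of code of your own. Each camera call takes 0.05 s, during which the arm holds its last target. There are 200 camera calls.

## Working session

There is one attempt and no reset: what is moved stays moved. The work goes in short steps, Python scripts to look and compute and a tool call to move; the robot and the scene stay as the last step left them, time stands still between calls to the robot, and variables do not carry over. Pictures are saved under pics/ and viewed, at most 11 in all, crops included, and the job is handed in when it is done.

Besides the shell and the picture viewer there is one more tool, called after "Emit:" as name(argument=value, ...), one argument or row to a line, values as JSON. step_arm: Moves the arm, as the interface text tells. Its arguments: {"type":"object","properties":{"commands":{"type":"string"},"newtons":{"type":"number"}},"required":["commands"]}

```bash
mkdir -p pics; ls; cat > h.py <<'E'
from rig import *
import numpy as np, cv2
from scipy.spatial.transform import Rotation as R
def ray(cam,uv,m=None):
    m=m or camera_model(cam); K=np.array(m["mtx"]); 
    d=(np.array(uv,float)-K[:2,2])/[K[0,0],K[1,1]]
    s=d.copy()
    for _ in range(20): s=d/(1+m["k1"]*(s@s))
    v=np.array(m["rotation"])@np.r_[s,1]
    return np.array(m["eye"],float),v/np.linalg.norm(v)
def atz(cam,uv,z,m=None):
    e,v=ray(cam,uv,m); return e+v*(z-e[2])/v[2]
def tri(a,b):
    A=np.zeros((3,3));y=np.zeros(3)
    for e,v in (a,b):
        P=np.eye(3)-np.outer(v,v);A+=P;y+=P@e
    p=np.linalg.solve(A,y); return p,[np.linalg.norm((np.eye(3)-np.outer(v,v))@(p-e)) for e,v in (a,b)]
def proj(cam,p,m=None):
    m=m or camera_model(cam); q=np.array(m["rotation"]).T@(np.array(p)-m["eye"]); s=q[:2]/q[2]; s=s*(1+m["k1"]*(s@s))
    return (np.array(m["mtx"])@np.r_[s,1])[:2]
E
python3 - <<'E'
from h import *
s=sense(); print({k:np.round(v,3) for k,v in s.items()})
for c in ("scene","side"):
    im=capture(c); cv2.imwrite(f"pics/{c}0.png",im[...,::-1]); m=camera_model(c); print(c,np.round(m["eye"]),np.round(m["rotation"],2).tolist(),m["k1"],np.round(m["mtx"],0).tolist())
    for l in ("carton_c","mat_c","holder_c","jar_c","cap_c","dish_c","plain_jar","stain_bottle","soap","lint_brush","scoop_cup"):
        r=spot_point(c,l); print(l,[(np.round(x["xy"]),round(x["score"],2)) for x in r[:2]])
E
```

```text
pics
{'time_s': np.float64(0.0), 'joints': array([-1.559,  0.313,  1.498,  0.   ,  1.331, -0.223]), 'dq': array([ 0.001, -0.   , -0.   ,  0.   ,  0.001,  0.001]), 'tau': array([-0.0000e+00, -4.1226e+01, -2.5974e+01, -0.0000e+00,  4.0000e-03,
        0.0000e+00]), 'eef_pos': array([ 122.118, -510.362,  247.723]), 'ee_rot': array([-0.001,  0.993,  0.117,  0.   ]), 'force': array([-0.601,  0.162, -0.325]), 'wrist_torque': array([-0.005, -0.032,  0.016]), 'grip_force': np.float64(0.0), 'grip_width': np.float64(0.999)}
scene [ 959.  710. 1058.] [-0.09, 0.22, 0.91, -0.35] 0.044937361940849706 [[513.0, 0.0, 321.0], [0.0, 513.0, 199.0], [0.0, 0.0, 1.0]]
carton_c [(array([351., 223.]), 0.81), (array([355., 199.]), 0.58)]
mat_c [(array([289., 248.]), 0.7)]
holder_c [(array([314., 161.]), 0.77)]
jar_c [(array([311., 159.]), 0.98), (array([312., 144.]), 0.71)]
cap_c [(array([310., 131.]), 0.84), (array([314., 137.]), 0.8)]
dish_c [(array([406., 320.]), 0.65)]
plain_jar [(array([418., 253.]), 0.22)]
stain_bottle [(array([233., 172.]), 0.92)]
soap [(array([415., 255.]), 0.74)]
lint_brush [(array([362., 180.]), 0.61)]
scoop_cup [(array([364., 388.]), 0.55)]
side [360. 668. 873.] [0.04, -0.09, 0.92, -0.37] -0.033945616437081313 [[421.0, 0.0, 323.0], [0.0, 421.0, 201.0], [0.0, 0.0, 1.0]]
carton_c [(array([331., 217.]), 0.95)]
mat_c [(array([273., 225.]), 0.97), (array([290., 156.]), 0.18)]
holder_c [(array([353., 171.]), 0.68)]
jar_c [(array([356., 174.]), 0.79), (array([355., 160.]), 0.71)]
cap_c [(array([357., 146.]), 0.93), (array([356., 147.]), 0.57)]
dish_c [(array([290., 349.]), 0.91)]
plain_jar [(array([213., 373.]), 0.55)]
stain_bottle [(array([288., 151.]), 0.61)]
soap [(array([358., 300.]), 0.65)]
lint_brush [(array([377., 210.]), 0.72)]
scoop_cup [(array([339., 133.]), 0.89)]
```

```bash
sed -i 's/np.array(m\["rotation"\])/rot(m)/g' h.py; cat >> h.py <<'E'
def rot(m):
    q=np.array(m["rotation"],float); return R.from_quat(q[[1,2,3,0]]).as_matrix() if q.shape==(4,) else q
E
python3 - <<'E'
from h import *
P={"carton_c":([351,223],[331,217],95),"mat_c":([289,248],[273,225],10),"holder_c":([314,161],[353,171],7),"jar_c":([311,159],[356,174],62),"cap_c":([310,131],[357,146],110),"dish_c":([406,320],[290,349],5),"soap":([415,255],[358,300],0),"brush":([362,180],[377,210],0),"bottle":([233,172],[288,151],0)}
for k,(a,b,z) in P.items():
    p,e=tri(ray("scene",a),ray("side",b)); print(k,p.round(),np.round(e),atz("scene",a,z).round()[:2],atz("side",b,z).round()[:2])
a=cv2.imread("pics/scene0.png");b=cv2.imread("pics/side0.png")
cv2.imwrite("pics/s0.png",cv2.resize(a,(800,500)));cv2.imwrite("pics/d0.png",cv2.resize(b,(800,500)))
E
```

```text
carton_c [496. -16.  62.] [28. 28.] [526.  40.] [487. -24.]
mat_c [658. -48. -13.] [10. 10.] [668. -20.] [651. -42.]
holder_c [ 468. -275.   22.] [8. 8.] [ 465. -278.] [ 469. -303.]
jar_c [ 460. -309.  -11.] [1. 1.] [ 495. -238.] [ 452. -230.]
cap_c [ 462. -309.   99.] [1. 1.] [ 468. -296.] [ 460. -297.]
dish_c [519. 288.   9.] [3. 3.] [516. 283.] [519. 289.]
soap [392. 140.   2.] [0. 0.] [391. 139.] [392. 139.]
brush [ 379. -146.   10.] [2. 2.] [ 375. -151.] [ 379. -158.]
bottle [ 692. -355.    5.] [6. 6.] [ 693. -352.] [ 694. -371.]
```

View pics/s0.png

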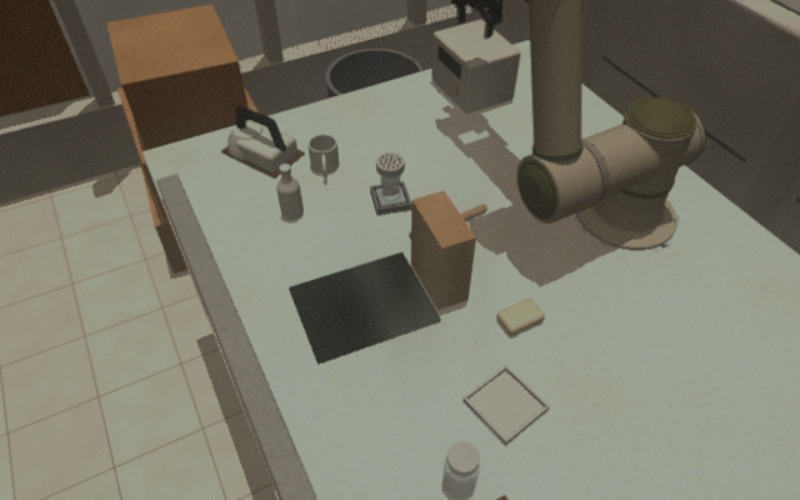

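View pics/d0.png

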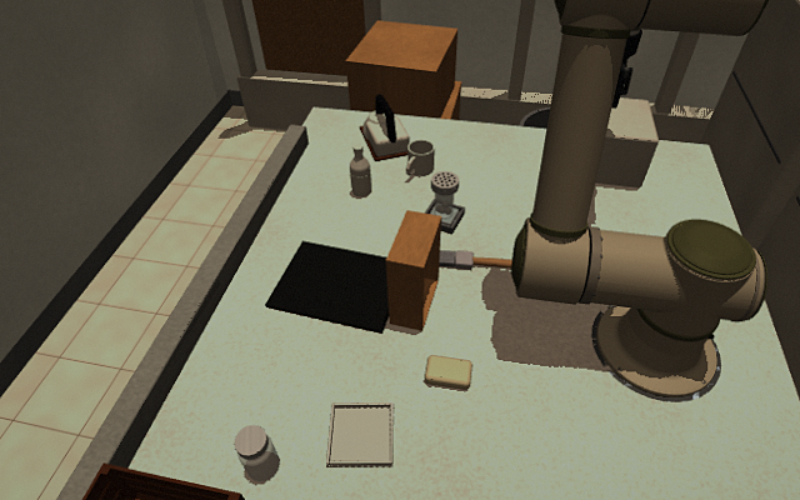

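```bash
python3 - <<'E'
from h import *
def c(cam,pts,z): 
    q=np.array([atz(cam,np.array(p)/1.25,z)[:2] for p in pts]); print(cam,z,q.round().tolist(),"c",q.mean(0).round(1)); 
    print("   sides",[(np.linalg.norm(q[i]-q[i-1]).round(),np.degrees(np.arctan2(*(q[i]-q[i-1])[::-1])).round(1)) for i in range(len(q))])
c("scene",[(414,201),(446,193),(474,236),(441,246)],190)
c("side",[(404,211),(440,215),(431,254),(387,251)],190)
c("scene",[(290,289),(403,254),(440,318),(319,361)],10)
c("scene",[(506,368),(549,405),(507,441),(464,402)],16)
c("side",[(331,404),(394,404),(393,466),(327,466)],16)
ms={}
for cam in("scene","side"):
    capture(cam)
    for l in("cap","jar","carton"):
        r=trace(cam,l)
        if r: 
            print(cam,l,r[0]["score"],np.round(r[0]["rect"]))
            if l!="carton":
                ms[cam,l]=r[0]["mask"]
im=[]
for cam in("scene","side"):
    a=cv2.imread(f"pics/{cam}0.png"); u,v=(312,145) if cam=="scene" else (355,160)
    im.append(cv2.resize(a[v-45:v+45,u-60:u+60],None,fx=3.3,fy=5 if 0 else 3.3,interpolation=cv2.INTER_CUBIC))
cv2.imwrite("pics/j0.png",np.hstack(im))
E
```

```text
scene 190 [[514.0, -87.0], [446.0, -78.0], [459.0, 47.0], [526.0, 41.0]] c [486.3 -19.5]
   sides [(np.float64(129.0), np.float64(-95.6)), (np.float64(68.0), np.float64(172.4)), (np.float64(126.0), np.float64(84.2)), (np.float64(67.0), np.float64(-5.4))]
side 190 [[519.0, -93.0], [448.0, -94.0], [448.0, 14.0], [528.0, 20.0]] c [485.7 -38.1]
   sides [(np.float64(114.0), np.float64(-94.7)), (np.float64(71.0), np.float64(-179.3)), (np.float64(107.0), np.float64(89.7)), (np.float64(80.0), np.float64(4.9))]
scene 10 [[776.0, -138.0], [522.0, -116.0], [536.0, 71.0], [790.0, 52.0]] c [656.  -32.8]
   sides [(np.float64(190.0), np.float64(-94.1)), (np.float64(255.0), np.float64(175.1)), (np.float64(187.0), np.float64(85.8)), (np.float64(255.0), np.float64(-4.3))]
scene 16 [[486.0, 231.0], [460.0, 330.0], [565.0, 352.0], [592.0, 255.0]] c [526. 292.]
   sides [(np.float64(109.0), np.float64(-167.2)), (np.float64(102.0), np.float64(104.5)), (np.float64(107.0), np.float64(12.1)), (np.float64(101.0), np.float64(-74.4))]
side 16 [[587.0, 246.0], [477.0, 225.0], [456.0, 334.0], [562.0, 354.0]] c [520.5 289.7]
   sides [(np.float64(111.0), np.float64(-76.9)), (np.float64(112.0), np.float64(-169.2)), (np.float64(111.0), np.float64(101.0)), (np.float64(108.0), np.float64(11.0))]
scene cap 0.55 [314. 132.  24.  18.]
scene jar 0.58 [314. 154.  21.  24.]
scene carton 0.76 [354. 201.  50.  94.]
side cap 0.71 [357. 145.  23.  17.]
side jar 0.68 [357. 168.  20.  28.]
side carton 0.96 [333. 218.  42.  95.]
```

View pics/j0.png

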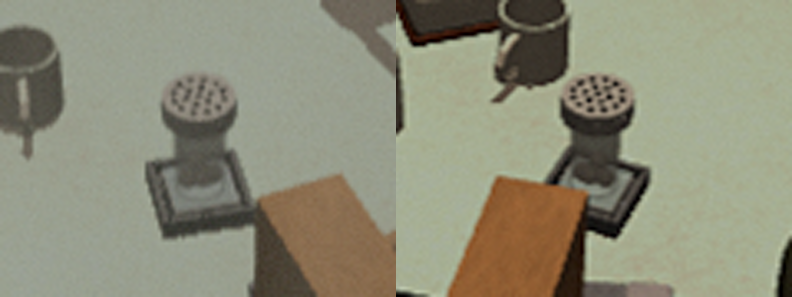

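```bash
cat >> h.py <<'E'
import json
def Rdown(yaw,lean=0.,az=0.):
    "tool down, tool x at yaw; then leaned so tool z tips towards azimuth az by lean"
    B=np.array([[np.cos(yaw),np.sin(yaw),0],[np.sin(yaw),-np.cos(yaw),0],[0,0,-1]])
    ax=np.array([np.sin(az),-np.cos(az),0])
    return R.from_rotvec(ax*lean).as_matrix()@B
def st():
    s=sense(); q=np.array(s["ee_rot"]); T=R.from_quat(q[[1,2,3,0]]).as_matrix()
    open("log.txt","a").write(json.dumps([list(map(float,s["joints"])),list(map(float,s["eef_pos"])),list(map(float,q))])+"\n")
    return s,np.array(s["eef_pos"]),T
def rel(p,Rm,p0=None,R0=None):
    if p0 is None: _,p0,R0=st()
    d=R0.T@(np.array(p,float)-p0)/10; rv=R.from_matrix(R0.T@Rm).as_rotvec()
    print("shift cm",d.round(2),"rv",rv.round(3),"rows",np.ceil(max(np.linalg.norm(d)/4.17,np.degrees(np.linalg.norm(rv))/7.16)))
E
python3 - <<'E'
from h import *
print(atz("scene",(312.6,129.4),121).round(1),atz("side",(356.2,144.7),121).round(1))
q=np.array([atz("scene",(x/3.3+252,y/3.3+100),20)[:2] for x,y in [(147,162),(230,148),(254,213),(163,237)]]);print(q.round(),q.mean(0),[np.degrees(np.arctan2(*(q[i]-q[i-1])[::-1])).round() for i in range(4)])
y=np.radians(-4.5)
rel((415,-17,250),Rdown(y)); rel((415,-17,178),Rdown(y),np.array([415,-17,250]),Rdown(y))
E
```

```text
[ 464.1 -287.   121. ] [ 461.9 -288.9  121. ]
[[ 494. -336.]
 [ 419. -318.]
 [ 439. -233.]
 [ 524. -243.]] [ 469.04803986 -282.2375434 ] [np.float64(-108.0), np.float64(167.0), np.float64(76.0), np.float64(-7.0)]
shift cm [ 39.97 -41.19  -0.17] rv [-0.     0.     0.313] rows 14.0
shift cm [0.  0.  7.2] rv [0. 0. 0.] rows 2.0
```

Emit:
step_arm(
  commands="0 40 -41.2 -0.2 0 0 0.31;0 40 -41.2 -0.2 0 0 0.31;0 40 -41.2 -0.2 0 0 0.31;0 40 -41.2 -0.2 0 0 0.31;0 40 -41.2 -0.2 0 0 0.31;0 40 -41.2 -0.2 0 0 0.31;0 40 -41.2 -0.2 0 0 0.31;0 40 -41.2 -0.2 0 0 0.31;0 40 -41.2 -0.2 0 0 0.31;0 40 -41.2 -0.2 0 0 0.31;0 40 -41.2 -0.2 0 0 0.31;0 40 -41.2 -0.2 0 0 0.31;0 40 -41.2 -0.2 0 0 0.31;0 40 -41.2 -0.2 0 0 0.31;0 40 -41.2 -0.2 0 0 0.31;0 40 -41.2 -0.2 0 0 0.31;0 40 -41.2 7 0 0 0.31;0 40 -41.2 7 0 0 0.31;0 40 -41.2 7 0 0 0.31",
)

```text
time_s: 3.18
eef_pos: [412.5, -17.1, 174.1]
ee_rot: [-0.001, 0.999, -0.038, -0.004]
force: [-1.3, -0.7, -0.4]
grip_width: -0.0
grip_force: 0.0
```

```bash
python3 - <<'E'
from h import *
s,p,T=st(); print(s["time_s"],p,T[:,0].round(3),s["joints"])
im=capture("side"); cv2.imwrite("pics/a1.png",im[80:330,200:600,::-1].repeat(2,0).repeat(2,1))
E
```

```text
3.1833 [412.47092875 -17.11372138 174.1405437 ] [ 0.997 -0.077 -0.009] [-3.26902335e-01  1.52536647e-01  1.91183885e+00 -2.77293682e-04
  1.08621661e+00  1.32093788e+00]
```

View pics/a1.png

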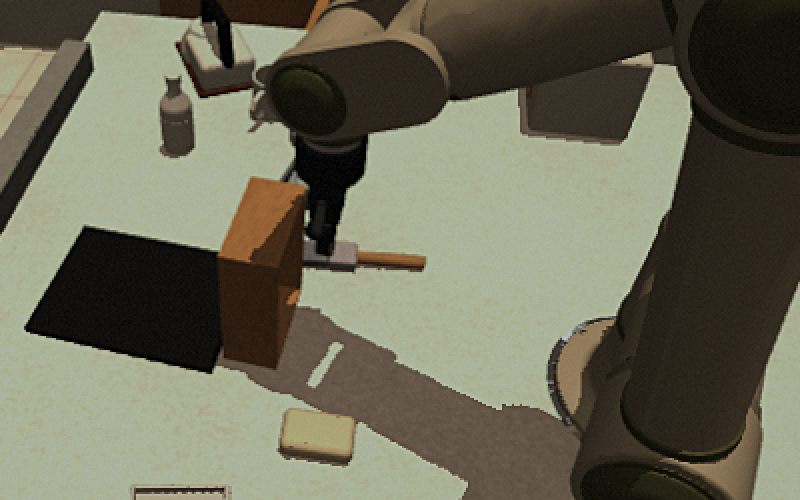

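Emit:
step_arm(
  commands="0 1.5 0 0 0 0 0;0 2.5 0 0 0 0 0;0 3.2 0 0 0 0 0;0 3.9 0 0 0 0 0;0 4.6 0 0 0 0 0;0 5.3 0 0 0 0 0;0 6 0 0 0 0 0;0 6.7 0 0 0 0 0;0 7.4 0 0 0 0 0;0 8.1 0 0 0 0 0;0 8.8 0 0 0 0 0;0 9.4 0 0 0 0 0;0 9.9 0 0 0 0 0;0 10.3 0 0 0 0 0;0 10.7 0 0 0 0 0;0 11 0 0 0 0 0;0 11 0 0 0 0 0;0 11 0 0 0 0 0;0 11 0 0 0 0 0;0 11 0 0 0 0 0",
)

```text
time_s: 4.9
eef_pos: [524.8, -25.1, 178.3]
ee_rot: [-0.0, 0.999, -0.038, -0.0]
force: [0.2, -0.3, -0.5]
grip_width: 0.0
grip_force: 0.0
```

```bash
python3 - <<'E'
from h import *
s,p,T=st(); print(s["time_s"],p,s["joints"])
im=capture("scene"); cv2.imwrite("pics/a2.png",im[80:330,150:550,::-1].repeat(2,0).repeat(2,1))
rel((340,-150,250),Rdown(-.08))
E
```

```text
4.9 [524.82754044 -25.07395862 178.33195464] [-2.70934434e-01  3.79043219e-01  1.59660190e+00  5.93735197e-06
  1.16602913e+00  1.37512114e+00]
shift cm [-17.5   13.85  -7.17] rv [-0.    -0.     0.005] rows 6.0
```

View pics/a2.png

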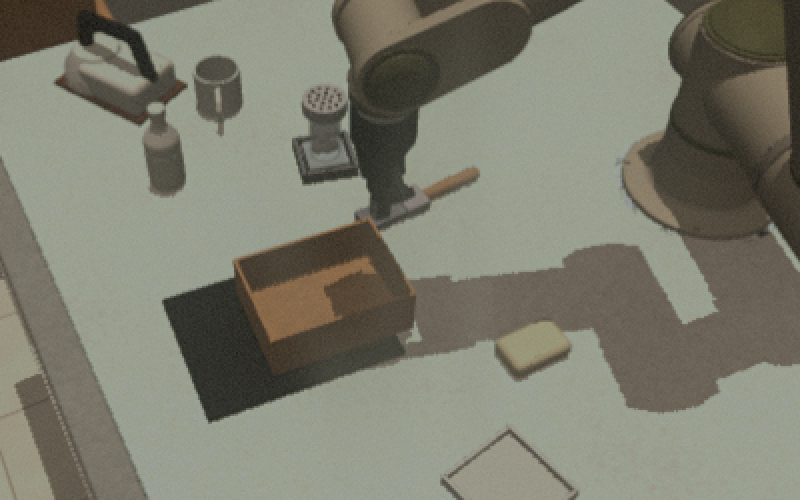

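```bash
python3 - <<'E'
from h import *
rel((464,-287,250),Rdown(0.0))
q=np.array([atz("scene",(x/2+150,y/2+80),80)[:2] for x,y in [(235,262),(376,222),(414,294),(270,337)]]);print(q.round(),q.mean(0))
E
```

```text
shift cm [-4.1  26.57 -7.17] rv [-0.    -0.    -0.075] rows 7.0
[[ 686. -101.]
 [ 495.  -80.]
 [ 512.   47.]
 [ 696.   26.]] [597.41822932 -26.93579497]
```

Emit:
step_arm(
  commands="1 -4.1 26.6 -7.2 0 0 -0.075;1 -4.1 26.6 -7.2 0 0 -0.075;1 -4.1 26.6 -7.2 0 0 -0.075;1 -4.1 26.6 -7.2 0 0 -0.075;1 -4.1 26.6 -7.2 0 0 -0.075;1 -4.1 26.6 -7.2 0 0 -0.075;1 -4.1 26.6 -7.2 0 0 -0.075;1 -4.1 26.6 -7.2 0 0 -0.075;1 -4.1 26.6 -7.2 0 0 -0.075;1 -4.1 26.6 -7.2 0 0 -0.075",
)

```text
time_s: 5.78
eef_pos: [464.1, -286.6, 250.0]
ee_rot: [-0.0, 1.0, -0.0, -0.0]
force: [-0.4, 0.4, -0.7]
grip_width: 0.995
grip_force: 0.0
```

```bash
python3 - <<'E'
from h import *
s,p,T=st(); print(s["time_s"],p,T[:,0].round(3),s["joints"],s["force"],s["grip_width"])
m=camera_model("wrist"); print(m["eye"],(T.T@(np.array(m["eye"])-p)).round(),(T.T@rot(m)).round(2).tolist())
im=capture("wrist"); cv2.imwrite("pics/w1.png",im[...,::-1])
for l,z in(("cap_c",110),("cap_c",110),("holder_c",7),("jar_c",62)):
    for r in spot_point("wrist",l)[:2]: print(l,r["score"],r["xy"],atz("wrist",r["xy"],z,m).round(1))
r=trace("wrist","cap")
if r: print("cap rect",np.round(r[0]["rect"]),r[0]["score"]); 
E
```

```text
5.7833 [ 464.07538765 -286.63913915  249.97602238] [ 1. -0. -0.] [-7.68273813e-01  3.57274067e-01  1.43194874e+00  2.50185051e-04
  1.35317194e+00  8.02520196e-01] [-0.40095994  0.4098188  -0.6553977 ] 0.9946294925184112
[ 542.55639706 -287.20964347  376.44657232] [  78.    0. -127.] [[-0.0, -0.95, -0.31], [1.0, -0.0, 0.0], [-0.0, -0.31, 0.95]]
cap_c 0.73 [328.2, 190.1] [ 465.4 -295.1  110. ]
cap_c 0.63 [329.5, 189.9] [ 465.6 -296.2  110. ]
cap_c 0.73 [328.2, 190.1] [ 465.4 -295.1  110. ]
cap_c 0.63 [329.5, 189.9] [ 465.6 -296.2  110. ]
jar_c 0.69 [326.3, 172.4] [ 471.2 -294.3   62. ]
cap rect [329. 195.  68.  74.] 0.63
```

View pics/w1.png

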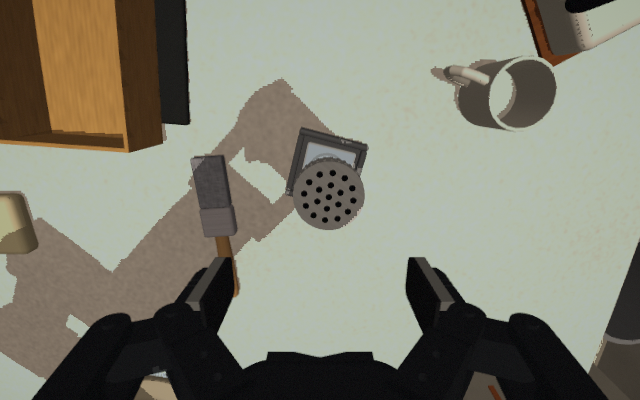

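```bash
python3 - <<'E'
from h import *
print(atz("wrist",(328.3,194),121),atz("wrist",(294,194),121),atz("wrist",(363,194),121))
rel((465,-293,116),Rdown(0.0))
E
```

```text
[ 465.24084687 -294.85869132  121.        ] [ 465.25152903 -264.40635896  121.        ] [ 465.23651045 -325.69387857  121.        ]
shift cm [ 0.07  0.64 13.42] rv [-0.     0.     0.001] rows 4.0
```

Emit:
step_arm(
  commands="1 0.1 0.75 4 0 0 0;1 0.1 0.75 8 0 0 0;1 0.1 0.75 11.5 0 0 0;1 0.1 0.75 13.4 0 0 0;1 0.1 0.75 13.4 0 0 0;0 0.1 0.75 13.4 0 0 0;0 0.1 0.75 13.4 0 0 0;0 0.1 0.75 13.4 0 0 0;0 0.1 0.75 13.4 0 0 0;0 0.1 0.75 13.4 0 0 0;0 0.1 0.75 13.4 0 0 0;0 0.1 0.75 13.4 0 0 0",
  newtons=35,
)

```text
time_s: 7.08
eef_pos: [466.0, -295.4, 118.4]
ee_rot: [0.001, 1.0, -0.0, 0.002]
force: [0.6, 1.3, 6.6]
grip_width: 0.739
grip_force: 39.0
```

Emit:
step_arm(
  commands="0 0 0 0 0 0 -0.1;0 0 0 0 0 0 -0.2;0 0 0 0 0 0 -0.3;0 0 0 0 0 0 -0.4;0 0 0 0 0 0 -0.5;0 0 0 0 0 0 -0.6;0 0 0 0 0 0 -0.7;0 0 0 0 0 0 -0.8;0 0 0 0 0 0 -0.9;0 0 0 0 0 0 -1;0 0 0 0 0 0 -1.05;0 0 0 0 0 0 -1.05;0 0 0 0 0 0 -1.05",
)

```text
time_s: 8.17
eef_pos: [465.5, -295.2, 118.2]
ee_rot: [0.001, 0.866, 0.501, 0.0]
force: [-2.0, 1.1, 6.9]
grip_width: 0.731
grip_force: 37.6
```

```bash
python3 - <<'E'
from h import *
s,p,T=st(); print(s["time_s"],p,T[:,0].round(3),s["joints"],s["force"],s["wrist_torque"])
E
```

```text
8.1667 [ 465.46885307 -295.1536826   118.17543877] [ 0.499  0.867 -0.   ] [-7.77809278e-01  5.02306480e-01  1.58283445e+00  2.21851293e-04
  1.05414745e+00 -2.55743874e-01] [-1.99606975  1.12702427  6.85096824] [ 0.2873079   0.50701169 -0.72999284]
```

Emit:
step_arm(
  commands="0 0 0 -0.3 0 0 -1.05;0 0 0 -0.7 0 0 0;0 0 0 -1.2 0 0 0;0 0 0 -1.6 0 0 0;0 0 0 -1.6 0 0 0",
)

```text
time_s: 8.58
eef_pos: [465.6, -295.3, 133.8]
ee_rot: [0.001, 0.865, 0.502, 0.0]
force: [-0.5, -1.4, 0.7]
grip_width: 0.732
grip_force: 45.8
```

```bash
python3 - <<'E'
from h import *
im=capture("scene");b=capture("side")
cv2.imwrite("pics/c1.png",np.hstack([cv2.resize(im[100:200,262:362],(400,400)),cv2.resize(b[110:210,305:405],(400,400))])[...,::-1])
E
```

```text
(no output)
```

View pics/c1.png

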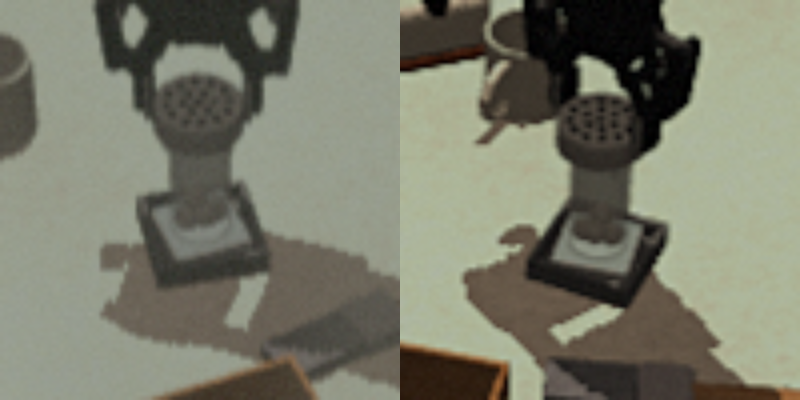

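Emit:
step_arm(
  commands="0 0 0 -1.5 0 0 0;0 0 0 -3 0 0 0;0 0 0 -5 0 0 0;0 0 0 -8 0 0 0;0 0 0 -9 0 0 0;0 0 0 -9 0 0 0",
)

```text
time_s: 9.18
eef_pos: [465.9, -295.4, 224.6]
ee_rot: [0.002, 0.865, 0.501, 0.001]
force: [0.6, 0.2, -0.8]
grip_width: 0.733
grip_force: 45.7
```

```bash
python3 - <<'E'
from h import *
s,p,T=st(); print(s["time_s"],p,s["force"])
for l,z in(("jar_c",62),("holder_c",7),("cap_c",194)):
  rr=[]
  for c in("scene","side"):
    if l=="jar_c": capture(c)
    for r in spot_point(c,l)[:2]: print(c,l,r["score"],np.round(r["xy"]),atz(c,r["xy"],z).round(1))
y=np.radians(56.5); T0=p+0
rel((523,290,225),Rdown(y))
rel((523,290,30),Rdown(y),np.array([523,290,225]),Rdown(y))
E
```

```text
9.1833 [ 465.86553969 -295.35640399  224.64266067] [ 0.55936087  0.2313245  -0.84309905]
scene jar_c 0.78 [313. 159.] [ 488.9 -236.3   62. ]
scene jar_c 0.68 [311. 160.] [ 495.6 -234.2   62. ]
side jar_c 0.94 [351. 159.] [ 475.3 -294.8   62. ]
side jar_c 0.73 [355. 172.] [ 454.4 -236.4   62. ]
scene holder_c 0.92 [311. 164.] [ 478.3 -271.9    7. ]
side holder_c 0.53 [353. 172.] [ 469.7 -298.9    7. ]
scene cap_c 0.73 [310.  99.] [ 450.1 -326.3  194. ]
scene cap_c 0.62 [312. 105.] [ 458.7 -301.3  194. ]
side cap_c 0.89 [356. 119.] [ 469.8 -311.7  194. ]
side cap_c 0.69 [357. 119.] [ 466.1 -311.4  194. ]
shift cm [ 53.6  -24.07  -0.3 ] rv [-0.001 -0.     0.064] rows 15.0
shift cm [ 0.   0.  19.5] rv [0. 0. 0.] rows 5.0
```

Emit:
step_arm(
  commands="0 2 -1 0 0 0 0;0 5.4 -2.4 0 0 0 0;0 53.6 -24.1 -0.3 0 0 0.06;0 53.6 -24.1 -0.3 0 0 0.06;0 53.6 -24.1 -0.3 0 0 0.06;0 53.6 -24.1 -0.3 0 0 0.06;0 53.6 -24.1 -0.3 0 0 0.06;0 53.6 -24.1 -0.3 0 0 0.06;0 53.6 -24.1 -0.3 0 0 0.06;0 53.6 -24.1 -0.3 0 0 0.06;0 53.6 -24.1 -0.3 0 0 0.06;0 53.6 -24.1 -0.3 0 0 0.06;0 53.6 -24.1 -0.3 0 0 0.06;0 53.6 -24.1 -0.3 0 0 0.06;0 53.6 -24.1 -0.3 0 0 0.06;0 53.6 -24.1 -0.3 0 0 0.06;0 53.6 -24.1 -0.3 0 0 0.06;0 53.6 -24.1 -0.3 0 0 0.06;0 53.6 -24.1 -0.3 0 0 0.06;0 53.6 -24.1 -0.3 0 0 0.06",
)

```text
time_s: 11.25
eef_pos: [523.1, 289.0, 225.4]
ee_rot: [0.0, 0.88, 0.474, -0.0]
force: [-0.3, -0.0, -0.2]
grip_width: 0.729
grip_force: 45.7
```

```bash
python3 - <<'E'
from h import *
s,p,T=st(); print(s["time_s"],p,s["force"],s["joints"])
m=camera_model("wrist"); im=capture("wrist")
for r in spot_point("wrist","dish_c")[:2]: print(r["score"],r["xy"],atz("wrist",r["xy"],5,m).round(1))
rel((523,290,27),Rdown(np.radians(56.5)))
E
```

```text
11.25 [523.10650826 288.97993776 225.41776017] [-0.34596234 -0.04397548 -0.21374364] [ 3.08897306e-01  4.90528568e-01  1.30006383e+00 -1.13486086e-04
  1.35098445e+00  8.91424671e-01]
0.19 [434.7, 375.8] [494.6 -73.6   5. ]
shift cm [ 0.06 -0.05 19.85] rv [ 0.    -0.     0.002] rows 5.0
```

Emit:
step_arm(
  commands="0 0 -0.1 4 0 0 0;0 0 -0.1 8 0 0 0;0 0 -0.1 12 0 0 0;0 0 -0.1 15.5 0 0 0;0 0 -0.1 18 0 0 0;0 0 -0.1 19.2 0 0 0;0 0 -0.1 19.8 0 0 0;0 0 -0.1 20 0 0 0;0 0 -0.1 20.1 0 0 0;0 0 -0.1 20.1 0 0 0",
)

```text
time_s: 12.18
eef_pos: [522.9, 290.9, 25.8]
ee_rot: [0.0, 0.88, 0.475, 0.001]
force: [-0.5, -0.0, -1.0]
grip_width: 0.73
grip_force: 45.7
```

Emit:
step_arm(
  commands="0 0 0 0.1 0 0 0;0 0 0 0.15 0 0 0;0.85 0 0 0.1 0 0 0;0.9 0 0 0 0 0 0;1 0 0 0 0 0 0;1 0 0 0 0 0 0;1 0 0 -2 0 0 0;1 0 0 -5 0 0 0;1 0 0 -9 0 0 0;1 0 0 -13 0 0 0;1 0 0 -16 0 0 0;1 0 0 -16 0 0 0",
)

```text
time_s: 13.18
eef_pos: [524.2, 291.4, 191.2]
ee_rot: [0.001, 0.88, 0.475, 0.006]
force: [0.4, 0.8, 0.7]
grip_width: 1.002
grip_force: 0.0
```

```bash
python3 - <<'E'
from h import *
s,p,T=st(); print(s["time_s"],p,s["force"],s["joints"],s["grip_width"])
for c in("scene","side"):
    im=capture(c)
    u,v=((406,318) if c=="scene" else (290,345))
    cv2.imwrite(f"pics/{c}_d.png",cv2.resize(im[v-45:min(400,v+45),u-60:u+60],(400,300))[...,::-1])
    for r in spot_point(c,"cap_c")[:2]: print(r["score"],r["xy"],atz(c,r["xy"],16).round(1))
    r=trace(c,"jar"); print([(np.round(x["rect"]),x["score"]) for x in r[:2]])
cv2.imwrite("pics/dd.png",np.hstack([cv2.imread("pics/scene_d.png"),cv2.imread("pics/side_d.png")]))
# kinematics fit
L=[json.loads(l) for l in open("log.txt")]
print(len(L)); 
for q,p,_ in L: print(np.round(q,3),np.round(p,1))
E
```

```text
13.1833 [524.18847395 291.44131465 191.18891279] [0.41895538 0.82954884 0.71783351] [3.12254505e-01 5.16850483e-01 1.35033649e+00 6.57598785e-05
 1.26300947e+00 8.93059619e-01] 1.0024543425476529
0.7 [405.0, 322.0] [525.5 290.7  16. ]
0.58 [408.3, 326.8] [525.6 303.9  16. ]
[(array([313., 147.,  25.,  42.]), 0.59)]
0.85 [286.8, 348.0] [524.5 292.8  16. ]
0.68 [286.7, 350.1] [523.6 297.4  16. ]
[(array([357., 147.,  16.,  15.]), 0.55)]
13
[-1.559  0.313  1.498 -0.     1.331 -0.223] [ 122.1 -510.6  248.3]
[-0.327  0.153  1.912 -0.     1.086  1.321] [412.5 -17.1 174.1]
[-0.271  0.379  1.597  0.     1.166  1.375] [524.8 -25.1 178.3]
[-0.271  0.379  1.597  0.     1.166  1.375] [524.9 -25.1 178.4]
[-0.271  0.379  1.597  0.     1.166  1.375] [524.9 -25.1 178.4]
[-0.768  0.357  1.432  0.     1.353  0.803] [ 464.1 -286.6  250. ]
[-0.768  0.357  1.431  0.     1.353  0.802] [ 464.4 -286.6  250.2]
[-0.778  0.502  1.583  0.     1.054 -0.256] [ 465.5 -295.2  118.2]
[-0.778  0.387  1.457  0.     1.293 -0.257] [ 465.9 -295.4  224.6]
[-0.778  0.391  1.46  -0.     1.292 -0.257] [ 465.  -294.7  221.5]
[ 0.309  0.491  1.3   -0.     1.351  0.891] [523.1 289.  225.4]
[ 0.309  0.491  1.3   -0.     1.351  0.892] [523.1 289.2 225.5]
[0.312 0.517 1.35  0.    1.263 0.893] [524.2 291.4 191.2]
```

View pics/dd.png

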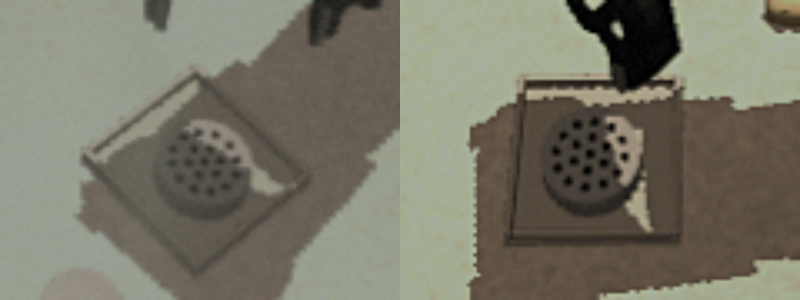

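```bash
python3 - <<'E'
from h import *
from scipy.optimize import least_squares
L=[json.loads(l) for l in open("log.txt")]
def f(x):
    a1,L1,L2,d,e,e2=x; o=[]
    for q,p,_ in L:
        r=a1+L1*np.sin(q[1])+L2*np.sin(q[1]+q[2])+e2*np.cos(q[1]+q[2]); z=d+L1*np.cos(q[1])+L2*np.cos(q[1]+q[2])-e2*np.sin(q[1]+q[2])
        c,s=np.cos(q[0]),np.sin(q[0]); o+= [c*r-s*e-p[0],s*r+c*e-p[1],z-p[2]]
    return np.array(o)
for k in (0,1):
    r=least_squares(lambda x:f(np.r_[x[:5],x[5]*k]),[0,400,400,0,116,0]); print(r.x.round(1),np.abs(r.fun).max())
rel((470,-60,330),Rdown(np.pi/2,0.6,-np.pi/2))
E
```

```text
[-19.7 457.5 398.  -90.8 116.3   0. ] 5.91480221897757
[ -3.2 446.3 398.3 -42.9 116.3  39.7] 1.624451712619475
shift cm [-32.15  14.9  -14.69] rv [-0.177 -0.581 -0.562] rows 10.0
```

Emit:
step_arm(
  commands="1 -32.1 14.9 -14.7 -0.18 -0.58 -0.56;1 -32.1 14.9 -14.7 -0.18 -0.58 -0.56;1 -32.1 14.9 -14.7 -0.18 -0.58 -0.56;1 -32.1 14.9 -14.7 -0.18 -0.58 -0.56;1 -32.1 14.9 -14.7 -0.18 -0.58 -0.56;1 -32.1 14.9 -14.7 -0.18 -0.58 -0.56;1 -32.1 14.9 -14.7 -0.18 -0.58 -0.56;1 -32.1 14.9 -14.7 -0.18 -0.58 -0.56;1 -32.1 14.9 -14.7 -0.18 -0.58 -0.56;1 -32.1 14.9 -14.7 -0.18 -0.58 -0.56;1 -32.1 14.9 -14.7 -0.18 -0.58 -0.56;1 -32.1 14.9 -14.7 -0.18 -0.58 -0.56",
)

```text
time_s: 14.48
eef_pos: [470.3, -59.3, 330.4]
ee_rot: [0.21, 0.677, 0.674, -0.207]
force: [0.1, 1.1, -0.2]
grip_width: 0.999
grip_force: 0.0
```

```bash
python3 - <<'E'
from h import *
s,p,T=st(); print(s["time_s"],p,s["joints"],T.round(3).tolist(), Rdown(np.pi/2,0.6,-np.pi/2).round(3).tolist())
q=s["joints"]
# test orientation models
Rz=lambda a:R.from_rotvec([0,0,a]).as_matrix();Ry=lambda a:R.from_rotvec([0,a,0]).as_matrix()
A=Rz(q[0])@Ry(q[1]+q[2])@Rz(q[3])@Ry(q[4])@Rz(q[5])
print("orient",(A.T@T).round(3).tolist())
for l in open("log.txt").readlines()[:3]:
    q,p,w=json.loads(l); T=R.from_quat([w[1],w[2],w[3],w[0]]).as_matrix()
    A=Rz(q[0])@Ry(q[1]+q[2])@Rz(q[3])@Ry(q[4])@Rz(q[5]); print((A.T@T).round(2).tolist())
    A=Rz(q[0])@Ry(q[1]+q[2])@Rz(-q[3])@Ry(q[4])@Rz(q[5])
E
```

```text
14.4833 [470.31312327 -59.27274672 330.35136119] [-0.08880005  0.17404344  1.56839919 -0.60844363  1.3758563   0.0293765 ] [[0.005, 1.0, 0.003], [0.826, -0.002, -0.563], [-0.563, 0.006, -0.826]] [[0.0, 1.0, 0.0], [0.825, -0.0, -0.565], [-0.565, 0.0, -0.825]]
orient [[0.0, -1.0, -0.0], [1.0, 0.0, 0.0], [-0.0, -0.0, 1.0]]
[[0.0, -1.0, -0.0], [1.0, 0.0, 0.0], [-0.0, -0.0, 1.0]]
[[0.0, -1.0, 0.0], [1.0, 0.0, 0.0], [-0.0, 0.0, 1.0]]
[[0.0, -1.0, 0.0], [1.0, 0.0, 0.0], [-0.0, 0.0, 1.0]]
```

```bash
cat > kin.py <<'E'
from h import *
from scipy.optimize import least_squares
Rz=lambda a:R.from_rotvec([0,0,a]).as_matrix();Ry=lambda a:R.from_rotvec([0,a,0]).as_matrix()
lo=np.array([-2.94,-.97,.19,-1.23,.02,-2.88]);hi=np.array([2.94,2.17,2.56,4.37,3.11,2.88])
def fk(q,x):
    eA,d1,L1,L2,eB,L6,a1,e2=x
    F=Ry(q[1]+q[2]); W=Rz(q[3])@Ry(q[4])
    p=Rz(q[0])@(np.array([a1,eA,d1])+Ry(q[1])@[0,0,L1]+F@(np.array([e2,0,L2])+Rz(q[3])@(np.array([0,eB,0])+Ry(q[4])@[0,0,L6])))
    return p,Rz(q[0])@F@W@Rz(q[5])@Rz(np.pi/2)
D=[json.loads(l) for l in open("log.txt")]
g0=np.array([116,150,450,400,0,200,0,0.])
pr=np.array([60,200,50,50,60,100,10,30.])
FIT=least_squares(lambda x:np.r_[np.concatenate([fk(q,x)[0]-p for q,p,_ in D]),0.05*(x-g0)/pr],g0)
X=FIT.x
def ik(p,Rm,q0=None,n=12,seed=0):
    rng=np.random.default_rng(seed);best=None
    c=[q0] if q0 is not None else []
    for s in c+[rng.uniform(lo,hi) for _ in range(n if q0 is None else 0)]:
        f=lambda q:np.r_[(fk(q,X)[0]-p)/10,10*(R.from_matrix(fk(q,X)[1].T@Rm).as_rotvec())]
        r=least_squares(f,np.clip(s,lo+.01,hi-.01),bounds=(lo,hi))
        if best is None or r.cost<best.cost-1e-6: best=r
    return best.x,best.cost
E
python3 - <<'E'
from kin import *
print(X.round(1),np.abs(FIT.fun).max().round(2))
jar=np.array([465,-294,62])
qn=np.array(sense()["joints"])
for lean in(.8,.95):
  for az in np.radians([-90,-60,-33,0,30]):
    for flip in(0,np.pi):
      q,c=ik(jar,Rdown(az+flip,lean,az),n=6); print("pick",lean,np.degrees(az).round(),int(flip),q.round(2),round(c,3))
E
```

```text
[116.3 201.3 438.9 397.5   0.  238.3  -0.   39. ] 0.06
pick 0.8 -90.0 0 [-0.55  0.59  2.03  4.37  0.61 -2.03] 2.911
pick 0.8 -90.0 3 [-0.51  0.6   1.84 -1.23  0.72  0.49] 0.078
pick 0.8 -60.0 0 [-0.66  0.5   2.08  4.1   0.34 -2.22] 0.0
pick 0.8 -60.0 3 [-0.66  0.5   2.08  4.1   0.34  0.92] 0.0
pick 0.8 -33.0 0 [-0.87  0.47  2.16  2.45  0.33 -1.12] 0.0
pick 0.8 -33.0 3 [-0.87  0.47  2.16  2.45  0.33  2.02] 0.0
pick 0.8 0.0 0 [-1.07  0.52  2.05  1.43  0.69 -0.72] 0.0
pick 0.8 0.0 3 [-1.07  0.52  2.05  1.43  0.69  2.42] 0.0
pick 0.8 30.0 0 [-1.11  0.62  1.82  0.98  1.04 -0.74] 0.0
pick 0.8 30.0 3 [-1.11  0.62  1.82  0.98  1.04  2.41] 0.0
pick 0.95 -90.0 0 [-0.49  0.64  2.    4.37  0.78 -2.01] 1.697
pick 0.95 -90.0 3 [-0.47  0.64  1.8  -1.23  0.83  0.52] 1.241
pick 0.95 -60.0 0 [-0.63  0.55  2.13  3.81  0.55 -1.91] 0.0
pick 0.95 -60.0 3 [-0.63  0.55  2.13  3.81  0.55  1.23] 0.0
pick 0.95 -33.0 0 [-0.89  0.52  2.22  2.67  0.58 -1.35] 0.0
pick 0.95 -33.0 3 [-0.89  0.52  2.22  2.67  0.58  1.79] 0.0
pick 0.95 0.0 0 [-1.12  0.57  2.1   1.64  0.82 -0.97] 0.0
pick 0.95 0.0 3 [-1.12  0.57  2.1   1.64  0.82  2.17] 0.0
pick 0.95 30.0 0 [-1.16  0.67  1.84  1.09  1.14 -0.87] 0.0
pick 0.95 30.0 3 [-1.16  0.67  1.84  1.09  1.14  2.27] 0.0
```

```bash
cat > plan.py <<'E'
from kin import *
LEAN=1.05; TILT=np.radians(112)
def pickR(az): return Rdown(az,LEAN,az)
def tiltR(az,d,t):  # d: world yaw, t tilt; mouth towards az+d
    h=az+d; return R.from_rotvec(np.array([-np.sin(h),np.cos(h),0])*t).as_matrix()@Rz(d)@pickR(az)
def mdir(az,d,t): return np.array([np.cos(az+d)*np.sin(t),np.sin(az+d)*np.sin(t),np.cos(t)])
E
python3 - <<'E'
from plan import *
jar=np.array([465,-294,76]);C=np.array([600,-28,0])
for az in np.radians([0,30,60]):
    R0=pickR(az); qp,c=ik(jar,R0,n=6); print("PICK",np.degrees(az),qp.round(2),round(c,3))
    if c>.01: continue
    for ps in np.radians(np.arange(-180,180,45)):
        d=ps-az; d=(d+np.pi)%(2*np.pi)-np.pi
        q=qp.copy(); worst=0; qs=[]
        for k in range(7):   # yaw in air
            f=k/6; G0=C-35*np.r_[np.cos(ps),np.sin(ps),0]+[0,0,190]; 
            P=(jar+[0,0,120])*(1-f)+G0*f
            q,c=ik(P,tiltR(az,d*f,0),q); worst=max(worst,c);qs.append(q)
        cu=q; 
        for k in range(1,9):
            t=TILT*k/8; m=mdir(az,d,t); M=C-35*np.r_[np.cos(ps),np.sin(ps),0]+[0,0,125]
            P=M-41*m if k>4 else M-41*m+[0,0,20*(1-k/5)]
            q,c=ik(P,tiltR(az,d,t),q); worst=max(worst,c);qs.append(q)
        if worst<.05: print("  mouth az",np.degrees(ps).round(),"d",np.degrees(d).round(),"worst",round(worst,3),"end",q.round(2),"maxstep",np.abs(np.diff(qs,axis=0)).max(0).round(2))
E
```

```text
PICK 0.0 [-1.15  0.57  2.12  1.7   0.93 -1.06] 0.0
  mouth az 0.0 d 0.0 worst 0.0 end [-0.2   0.92  1.02 -0.18  2.09  1.35] maxstep [0.14 0.15 0.18 1.37 0.32 1.38]
  mouth az 45.0 d 45.0 worst 0.0 end [-0.09  0.85  1.16 -0.67  1.76  0.78] maxstep [0.09 0.1  0.12 0.35 0.21 0.34]
  mouth az 90.0 d 90.0 worst 0.0 end [-0.05  0.7   1.45 -1.01  1.19  0.45] maxstep [0.12 0.11 0.19 0.29 0.25 0.23]
PICK 29.999999999999996 [-1.19  0.68  1.84  1.15  1.23 -0.92] 0.0
  mouth az 0.0 d -30.0 worst 0.0 end [-0.2   0.92  1.02 -0.18  2.09  1.35] maxstep [0.19 0.15 0.18 1.37 0.32 1.38]
  mouth az 45.0 d 15.0 worst 0.0 end [-0.09  0.85  1.16 -0.67  1.76  0.78] maxstep [0.09 0.1  0.12 0.35 0.21 0.34]
  mouth az 90.0 d 60.0 worst 0.0 end [-0.05  0.7   1.45 -1.01  1.19  0.45] maxstep [0.1  0.07 0.13 0.29 0.25 0.23]
PICK 59.99999999999999 [-1.11  0.83  1.5   0.8   1.58 -0.93] 0.0
  mouth az 0.0 d -60.0 worst 0.0 end [-0.2   0.92  1.02 -0.18  2.09  1.35] maxstep [0.22 0.15 0.19 1.37 0.32 1.38]
  mouth az 45.0 d -15.0 worst 0.0 end [-0.09  0.85  1.16 -0.67  1.76  0.78] maxstep [0.09 0.1  0.12 0.35 0.21 0.34]
  mouth az 90.0 d 30.0 worst 0.0 end [-0.05  0.7   1.45 -1.01  1.19  0.45] maxstep [0.09 0.07 0.07 0.29 0.25 0.23]
```

```bash
python3 - <<'E'
from plan import *
az=np.radians(45); R0=pickR(az); G=np.array([465.5,-295,76]); t=R0[:,2]
s,p,T=st(); q=np.array(s["joints"]); rv=R.from_matrix(T.T@R0).as_rotvec()
P1=np.array([385,-375,260.]);
for k in range(0,9):
    f=k/8; q,c=ik(p+(P1-p)*f,T@R.from_rotvec(rv*f).as_matrix(),q); print(k,q.round(2),round(c,4))
print("P1",t.round(3)); rel(P1,R0)
P2=G-110*t; print(P2); rel(P2,R0,P1,R0); print("approach 11 cm")
for P in(P2,G): q,c=ik(P,R0,q); print(q.round(2),round(c,4))
E
```

```text
0 [-0.09  0.17  1.57 -0.61  1.38  0.03] 0.0
1 [-0.27  0.11  1.61 -0.4   1.29 -0.09] 0.0
2 [-0.47  0.07  1.64 -0.16  1.25 -0.24] 0.0
3 [-0.67  0.07  1.65  0.08  1.27 -0.41] 0.0
4 [-0.86  0.11  1.65  0.29  1.34 -0.55] 0.0
5 [-1.02  0.18  1.63  0.46  1.43 -0.64] 0.0
6 [-1.15  0.28  1.6   0.61  1.55 -0.69] 0.0
7 [-1.26  0.4   1.55  0.73  1.66 -0.7 ] 0.0
8 [-1.35  0.52  1.49  0.85  1.78 -0.67] 0.0
P1 [ 0.613  0.613 -0.498]
shift cm [-22.17  -8.5   23.57] rv [-0.19   1.553  0.854] rows 15.0
[ 398.03030705 -362.46969295  130.73281527]
shift cm [-10.31   0.04   8.  ] rv [0. 0. 0.] rows 4.0
approach 11 cm
[-1.32  0.69  1.59  0.84  1.58 -0.86] 0.0
[-1.16  0.76  1.67  0.96  1.4  -0.9 ] 0.0
```

Emit:
step_arm(
  commands="1 -22.2 -8.5 23.6 -0.19 1.553 0.854;1 -22.2 -8.5 23.6 -0.19 1.553 0.854;1 -22.2 -8.5 23.6 -0.19 1.553 0.854;1 -22.2 -8.5 23.6 -0.19 1.553 0.854;1 -22.2 -8.5 23.6 -0.19 1.553 0.854;1 -22.2 -8.5 23.6 -0.19 1.553 0.854;1 -22.2 -8.5 23.6 -0.19 1.553 0.854;1 -22.2 -8.5 23.6 -0.19 1.553 0.854;1 -22.2 -8.5 23.6 -0.19 1.553 0.854;1 -22.2 -8.5 23.6 -0.19 1.553 0.854;1 -22.2 -8.5 23.6 -0.19 1.553 0.854;1 -22.2 -8.5 23.6 -0.19 1.553 0.854;1 -22.2 -8.5 23.6 -0.19 1.553 0.854;1 -22.2 -8.5 23.6 -0.19 1.553 0.854;1 -22.2 -8.5 23.6 -0.19 1.553 0.854;1 -22.2 -8.5 23.6 -0.19 1.553 0.854;1 -22.2 -8.5 23.6 -0.19 1.553 0.854;1 -22.2 -8.5 23.6 -0.19 1.553 0.854",
)

```text
time_s: 15.98
eef_pos: [386.3, -375.2, 260.9]
ee_rot: [-0.192, 0.799, 0.333, 0.463]
force: [-0.5, 0.7, 0.3]
grip_width: 0.999
grip_force: 0.0
```

```bash
python3 - <<'E'
from plan import *
az=np.radians(45); R0=pickR(az); G=np.array([465.5,-295,76]); t=R0[:,2]
s,p,T=st(); print(s["time_s"],p,s["joints"]); rel(G-110*t,R0)
m=camera_model("wrist"); im=capture("wrist"); cv2.imwrite("pics/w2.png",im[...,::-1])
for c in ("wrist","side","scene"):
    if c!="wrist": capture(c)
    r=trace(c,"jar"); print(c,[(np.round(x["rect"]),x["score"]) for x in r[:2]])
mm={c:camera_model(c) for c in("wrist","side","scene")}
for c in mm: print(c,"rim expected",proj(c,(465.5,-295,117),mm[c]).round(),"foot",proj(c,(465.5,-295,19),mm[c]).round())
E
```

```text
15.9833 [ 386.29151429 -375.15604516  260.90956788] [-1.3425687   0.5201358   1.48439137  0.8498355   1.78017189 -0.66785514]
shift cm [-10.42  -0.08   7.99] rv [-0.002  0.001  0.003] rows 4.0
wrist [(array([321., 275.,  58.,  86.]), 0.72), (array([133., 164.,  55.,  35.]), 0.27)]
side [(array([353., 161.,  20.,  40.]), 0.84)]
scene [(array([311., 145.,  25.,  40.]), 0.88)]
wrist rim expected [319. 245.] foot [319. 286.]
side rim expected [355. 144.] foot [354. 170.]
scene rim expected [311. 129.] foot [311. 155.]
```

View pics/w2.png

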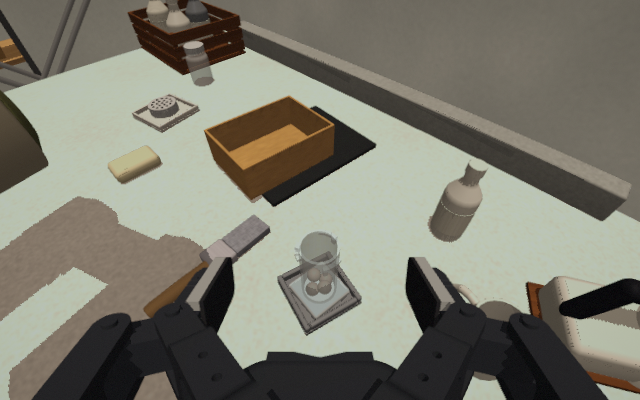

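Emit:
step_arm(
  commands="1 -3.5 0 2.7 0 0 0;1 -7 -0.1 5.3 0 0 0;1 -10.4 -0.1 8 0 0 0;1 -10.4 -0.1 8 0 0 0;1 -10.4 -0.1 11 0 0 0;1 -10.4 -0.1 14 0 0 0;1 -10.4 -0.1 16.5 0 0 0;1 -10.4 -0.1 18.2 0 0 0;1 -10.4 -0.1 19 0 0 0;1 -10.4 -0.1 19 0 0 0;1 -10.4 -0.1 19 0 0 0",
)

```text
time_s: 17.2
eef_pos: [464.9, -296.1, 77.5]
ee_rot: [-0.191, 0.799, 0.332, 0.464]
force: [-0.1, 1.0, 0.6]
grip_width: 0.998
grip_force: 0.0
```

```bash
python3 - <<'E'
from plan import *
R0=pickR(np.radians(45)); G=np.array([465.5,-295,76])
s,p,T=st(); print(p,s["force"]); rel(G,R0)
E
```

```text
[ 464.9494031  -296.104701     77.45208554] [-0.141321    1.03234132  0.57214479]
shift cm [-0.07 -0.04  0.17] rv [ 0.001 -0.     0.003] rows 1.0
```

Emit:
step_arm(
  commands="0 0 0 0 0 0 0;0 0 0 0 0 0 0;0 0 0 0 0 0 0;0 0 0 0 0 0 0;0 0 0 0 0 0 0;0 0 0 0 0 0 0;0 0 0 0 0 0 0;0 0 0 0 0 0 0;0 0 0 0 0 0 0;0 0 0 0 0 0 0",
  newtons=60,
)

```text
time_s: 18.03
eef_pos: [464.6, -295.9, 76.9]
ee_rot: [-0.191, 0.799, 0.332, 0.464]
force: [-5.6, -2.2, 6.0]
grip_width: 0.521
grip_force: 60.7
```

```bash
python3 - <<'E'
from plan import *
az=np.radians(45);R0=pickR(az)
s,p,T=st(); print(s["time_s"],p.tolist(),np.array(s["ee_rot"]).tolist(),s["force"],s["grip_width"],s["wrist_torque"],s["joints"])
np.save("grip.npy",np.r_[p,T.ravel()])
L=p+[0,0,130]; rel(L,R0)
C=np.array([600,-28,0]); G0=C-35*np.r_[np.cos(az),np.sin(az),0]+[0,0,210]
rel(G0,R0,L,R0)
q=np.array(s["joints"])
for P in(L,(L+G0)/2,G0): q,c=ik(P,R0,q); print(P.round(),q.round(2),round(c,4))
E
```

```text
18.0333 [464.6399447332392, -295.8593783904176, 76.93860985434634] [-0.19114068477308133, 0.7990856874865983, 0.33159076360748546, 0.4636538236321932] [-5.63146093 -2.22714038  5.97816489] 0.5209301217824632 [0.01468154 0.20958309 0.24940834] [-1.1618624   0.75486457  1.6712582   0.95920882  1.40362266 -0.90575567]
shift cm [11.28  0.03 -6.46] rv [ 0.001 -0.001  0.002] rows 4.0
shift cm [12.71 -9.37 21.54] rv [0. 0. 0.] rows 7.0
[ 465. -296.  207.] [-1.16  0.53  1.63  0.94  1.56 -0.69] 0.0
[ 520. -174.  208.] [-0.95  0.44  1.78  1.06  1.38 -0.64] 0.0
[575. -53. 210.] [-0.68  0.4   1.84  1.2   1.18 -0.57] 0.0
```

Emit:
step_arm(
  commands="0 0.9 0 -0.5 0 0 0;0 2.6 0 -1.5 0 0 0;0 5.2 0 -3 0 0 0;0 8.3 0 -4.75 0 0 0;0 11.3 0 -6.5 0 0 0;0 12.6 -0.9 -4.3 0 0 0;0 14.5 -2.3 -1.1 0 0 0;0 16.4 -3.7 2.1 0 0 0;0 18.3 -5.1 5.3 0 0 0;0 20.2 -6.5 8.5 0 0 0;0 22 -7.9 11.7 0 0 0;0 23.2 -8.7 13.7 0 0 0;0 24 -9.3 15.1 0 0 0;0 24 -9.3 15.1 0 0 0;0 24 -9.3 15.1 0 0 0",
)

```text
time_s: 19.28
eef_pos: [575.7, -51.4, 209.6]
ee_rot: [-0.192, 0.799, 0.332, 0.463]
force: [0.2, -0.4, -2.1]
grip_width: 0.521
grip_force: 61.9
```

```bash
python3 - <<'E'
from plan import *
az=np.radians(45)
s,p,T=st(); print(s["time_s"],p,s["force"],s["grip_width"],s["joints"])
im=capture("scene"); b=capture("side")
cv2.imwrite("pics/p1.png",np.hstack([im[60:310,180:480],b[60:310,180:480]])[...,::-1].repeat(2,0).repeat(2,1)[:, :1200])
a=cv2.imread("pics/p1.png"); cv2.imwrite("pics/p1.png",cv2.resize(a,(800,333)))
C=np.array([600,-28,0]); q=np.array(s["joints"])
for t in [20,40,60,80,95,105,112]:
    t=np.radians(t); m=mdir(az,0,t); M=C-35*np.r_[np.cos(az),np.sin(az),0]+[0,0,130]
    # blend height from current: mouth now at p+41 up
    P=M-41*m+[0,0,max(0,45*(1-t/1.4))]
    d=T.T@(P-p)/10; rv=R.from_matrix(T.T@tiltR(az,0,t)).as_rotvec(); q,c=ik(P,tiltR(az,0,t),q)
    print(np.degrees(t).round(),P.round(),d.round(2),rv.round(3),q.round(2),round(c,4))
E
```

```text
19.2833 [575.69369695 -51.43807147 209.5693743 ] [ 0.15054512 -0.43508165 -2.10638683] 0.5212109326426387 [-0.67980601  0.40058697  1.83995068  1.20137863  1.18157189 -0.56995677]
20.0 [565. -63. 125.] [-8.07  0.05  2.87] [-0.001 -0.349  0.003] [-0.6   0.46  1.81  0.9   0.95 -0.39] 0.0
40.0 [557. -71. 121.] [-9.04  0.04  2.  ] [-0.    -0.698  0.003] [-0.48  0.45  1.7   0.42  0.92  0.06] 0.0
60.0 [550. -78. 121.] [-9.53  0.04  1.23] [ 0.    -1.047  0.003] [-0.35  0.51  1.57  0.    1.07  0.43] 0.0
80.0 [547. -81. 123.] [-9.58  0.04  0.7 ] [ 1.000e-03 -1.396e+00  3.000e-03] [-0.23  0.62  1.41 -0.3   1.31  0.66] 0.0
95.0 [546. -82. 134.] [-8.69  0.04  0.13] [ 1.000e-03 -1.658e+00  3.000e-03] [-0.16  0.72  1.29 -0.48  1.53  0.74] 0.0
105.0 [547. -81. 141.] [-8.01  0.04 -0.11] [ 1.000e-03 -1.833e+00  3.000e-03] [-0.12  0.79  1.21 -0.59  1.67  0.77] 0.0
112.0 [548. -80. 145.] [-7.52  0.04 -0.21] [ 1.000e-03 -1.955e+00  3.000e-03] [-0.09  0.84  1.16 -0.67  1.77  0.77] 0.0
```

View pics/p1.png

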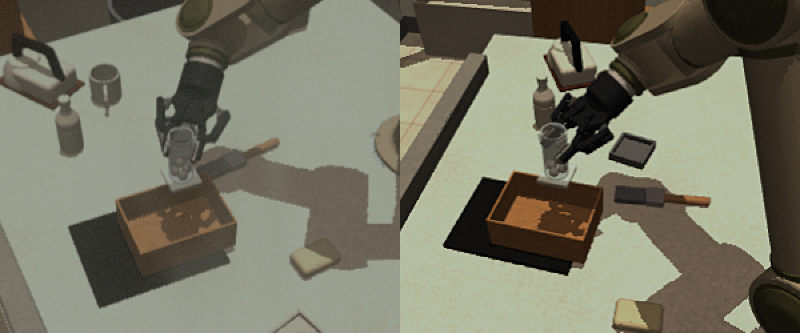

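```bash
python3 - <<'E'
from plan import *
s,p,T=st()
for t,P in [(30,(560,-68,202)),(60,(550,-78,197)),(80,(547,-81,175)),(84,(547,-81,152)),(95,(546,-82,145)),(105,(547,-81,143)),(114,(548,-80,145))]:
    print(t,(T.T@(np.array(P)-p)/10).round(1),np.radians(t).round(2))
E
```

```text
30 [-1.7 -0.  -1.5] 0.52
60 [-2.9 -0.  -2.5] 1.05
80 [-5.  -0.1 -1.8] 1.4
84 [-7.  -0.1 -0.6] 1.47
95 [-7.7 -0.1 -0.4] 1.66
105 [-7.8 -0.1 -0.2] 1.83
114 [-7.5 -0.1 -0.2] 1.99
```

Emit:
step_arm(
  commands="0 -0.4 0 -0.4 0 -0.12 0;0 -0.8 0 -0.8 0 -0.24 0;0 -1.2 0 -1.1 0 -0.36 0;0 -1.7 0 -1.5 0 -0.48 0;0 -2 0 -1.7 0 -0.6 0;0 -2.2 0 -2 0 -0.72 0;0 -2.5 0 -2.2 0 -0.84 0;0 -2.7 0 -2.4 0 -0.96 0;0 -2.9 0 -2.5 0 -1.07 0;0 -3.6 0 -2.3 0 -1.18 0;0 -4.3 0 -2 0 -1.29 0;0 -5 0 -1.8 0 -1.38 0;0 -6 0 -1.2 0 -1.43 0;0 -7 0 -0.6 0 -1.47 0;0 -7.4 0 -0.5 0 -1.57 0;0 -7.7 0 -0.4 0 -1.66 0;0 -7.8 0 -0.3 0 -1.75 0;0 -7.8 0 -0.2 0 -1.83 0;0 -7.7 0 -0.2 0 -1.91 0;0 -7.5 0 -0.2 0 -1.99 0",
)

```text
time_s: 21.05
eef_pos: [548.2, -80.8, 145.0]
ee_rot: [0.174, 0.824, 0.34, -0.42]
force: [-0.3, -0.1, -3.1]
grip_width: 0.523
grip_force: 62.1
```

Emit:
step_arm(
  commands="0 0 0 0 0 0 0;0 0 0 0 0 0 0;0 0 0 0 0 0 0;0 0 0 0 0 0 0;0 0 0 0 0 0 0;0 0 0 0 0 0 0;0 0 0 0 0 0 0;0 0 0 0 0 0 0;0 0 0 0 0 0 0",
)

```text
time_s: 21.8
eef_pos: [548.3, -79.9, 145.3]
ee_rot: [0.174, 0.824, 0.341, -0.418]
force: [-0.5, 0.6, -2.4]
grip_width: 0.523
grip_force: 62.1
```

```bash
python3 - <<'E'
from plan import *
s,p,T=st(); print(s["time_s"],p,s["force"],s["grip_width"],s["joints"],T[:,2],mdir(np.radians(45),0,2.0))
im=capture("scene"); b=capture("side")
for c in("scene","side"):
    for l in("bead1",): print(c,[(np.round(x["rect"]),round(x["score"],2)) for x in search_frame(c,l)[:6]])
cv2.imwrite("pics/p2.png",np.hstack([cv2.resize(im[150:300,210:390],(400,333)),cv2.resize(b[130:280,210:390],(400,333))])[...,::-1])
E
```

```text
21.8 [548.34891161 -79.89573541 145.34396988] [-0.45504772  0.61702101 -2.38188348] 0.522569827795228 [-0.08810396  0.85817161  1.14572719 -0.68847262  1.79440015  0.77652301] [-0.56980066 -0.57162133 -0.59040348] [ 0.64297038  0.64297038 -0.41614684]
scene [(array([405., 323.,  29.,  30.]), 0.15)]
side [(array([358., 297.,  37.,  27.]), 0.6)]
```

View pics/p2.png

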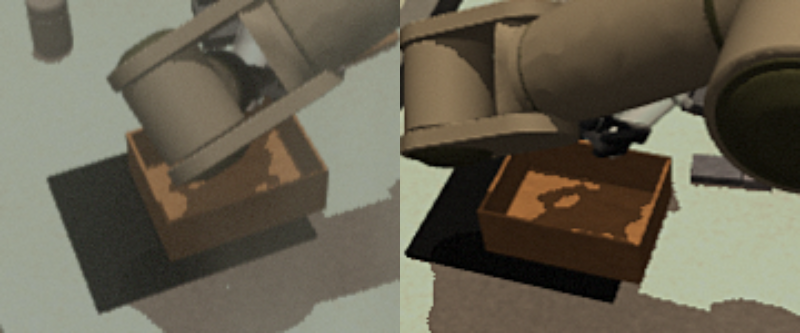

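```bash
python3 - <<'E'
from plan import *
capture("wrist"); m=camera_model("wrist")
for l in("bead1","jar","carton"):
    for x in search_frame("wrist",l)[:6]:
        print(l,np.round(x["rect"]),round(x["score"],2),atz("wrist",x["rect"][:2],23,m).round())
print("mouth px",proj("wrist",np.array([548,-80,145])+41*mdir(np.radians(45),0,1.99),m), proj("wrist",(600,-28,14),m))
E
```

```text
jar [318. 268. 129. 170.] 0.85 [-358. -971.   23.]
jar [615. 180.  50. 126.] 0.4 [ 676. -461.   23.]
carton [324.  94. 625. 187.] 0.56 [532. -99.  23.]
mouth px [320.97635733 221.46339774] [320.54000054 -83.18475264]
```

Emit:
step_arm(
  commands="0 0 0 0 0 -0.08 0;0 0 0 0 0 -0.15 0;0 0 0 0 0 -0.18 0;0 0 0 0 0 -0.1 0;0 0 0 0 0 -0.18 0;0 0 0 0 0 -0.18 0;0 0 0 0 0 -0.18 0;0 0 0 0 0 -0.18 0;0 0 0 0 0 -0.05 0",
)

```text
time_s: 22.95
eef_pos: [547.7, -79.1, 141.7]
ee_rot: [0.182, 0.811, 0.338, -0.442]
force: [-1.0, -0.5, -3.2]
grip_width: 0.521
grip_force: 62.2
```

```bash
python3 - <<'E'
from plan import *
az=np.radians(45); s,p,T=st(); print(s["time_s"],p,s["force"],s["grip_width"])
q=np.array(s["joints"])
g=np.load("grip.npy"); Tg=g[3:].reshape(3,3)
for t,P in [(95,(540,-88,165)),(60,(530,-110,210)),(30,(510,-170,220)),(0,(490,-230,215)),(0,(g[0],g[1],g[2]+130))]:
    Rm=tiltR(az,0,np.radians(t)) if t else Tg
    q,c=ik(np.array(P),Rm,q)
    print(t,(T.T@(np.array(P)-p)/10).round(2),R.from_matrix(T.T@Rm).as_rotvec().round(3),q.round(2),round(c,3))
E
```

```text
22.95 [547.69644456 -79.05722    141.73003198] [-1.03298366 -0.54911151 -3.15715131] 0.5210540264230455
95 [-2.59  0.08 -0.27] [-0.002  0.389  0.004] [-0.17  0.67  1.29 -0.49  1.57  0.71] 0.0
60 [-7.61  0.9  -0.81] [-0.003  1.     0.004] [-0.42  0.38  1.51  0.    1.25  0.36] 0.0
30 [-11.53   3.71   3.39] [-0.004  1.524  0.003] [-0.78  0.31  1.67  0.57  1.22 -0.21] 0.0
0 [-14.19   6.53   8.41] [-8.000e-03  2.048e+00  2.000e-03] [-1.06  0.46  1.73  1.    1.48 -0.66] 0.0
0 [-17.02   9.39  14.27] [-8.000e-03  2.048e+00  2.000e-03] [-1.16  0.53  1.63  0.94  1.56 -0.69] 0.0
```

Emit:
step_arm(
  commands="0 -0.9 0 -0.1 0 0.12 0;0 -1.7 0 -0.2 0 0.24 0;0 -2.6 0.1 -0.3 0 0.36 0;0 -3.6 0.2 -0.4 0 0.48 0;0 -4.6 0.4 -0.5 0 0.6 0;0 -5.6 0.5 -0.6 0 0.72 0;0 -6.6 0.7 -0.7 0 0.84 0;0 -7.6 0.9 -0.8 0 0.96 0;0 -8.6 1.5 0.2 0 1.08 0;0 -9.6 2.2 1.2 0 1.2 0;0 -10.6 3 2.3 0 1.32 0;0 -11.5 3.7 3.4 0 1.44 0;0 -12.1 4.3 4.5 0 1.56 0;0 -12.7 5 5.7 0 1.68 0;0 -13.3 5.6 6.8 0 1.8 0;0 -13.8 6.1 7.6 0 1.92 0;0 -14.2 6.5 8.4 0 2.03 0;0 -14.2 6.5 8.4 -0.01 2.048 0;0 -14.2 6.5 8.4 -0.01 2.048 0",
)

```text
time_s: 24.53
eef_pos: [489.2, -231.0, 217.8]
ee_rot: [-0.189, 0.798, 0.332, 0.466]
force: [0.5, 0.1, -1.7]
grip_width: 0.521
grip_force: 62.3
```

```bash
python3 - <<'E'
from plan import *
g=np.load("grip.npy"); Tg=g[3:].reshape(3,3)
s,p,T=st(); print(s["time_s"],p,s["force"],s["grip_width"])
rel(g[:3]+[0,0,100],Tg); rel(g[:3],Tg,g[:3]+[0,0,100],Tg)
for c in("scene","side","wrist"):
    im=capture(c); m=camera_model(c); cv2.imwrite(f"pics/q_{c}.png",im[...,::-1])
    for l in("bead1","bead3"):
        for x in spot_point(c,l)[:6]: print(c,l,np.round(x["xy"]),round(x["score"],2),atz(c,x["xy"],23,m).round()[:2])
E
```

```text
24.5333 [ 489.24668212 -230.9775118   217.84791544] [ 0.47935803  0.1382107  -1.71460195] 0.5214164441180584
shift cm [-6.71  2.83 -3.45] rv [ 0.005 -0.002  0.004] rows 2.0
shift cm [-8.68 -0.02  4.97] rv [0. 0. 0.] rows 3.0
scene bead1 [407. 320.] 0.3 [522. 292.]
scene bead3 [407. 320.] 0.3 [522. 292.]
side bead1 [350. 174.] 0.53 [ 473. -270.]
side bead3 [350. 174.] 0.53 [ 473. -270.]
wrist bead1 [268. 179.] 0.64 [626.  19.]
wrist bead1 [286. 166.] 0.63 [666.  22.]
wrist bead1 [294. 163.] 0.51 [681.  19.]
wrist bead3 [268. 179.] 0.64 [626.  19.]
wrist bead3 [286. 166.] 0.63 [666.  22.]
wrist bead3 [294. 163.] 0.51 [681.  19.]
```

```bash
python3 - <<'E'
from plan import *
m=camera_model("side"); print("jar bottom in side",proj("side",(489,-231,158),m).round(),"rim",proj("side",(489,-231,259),m).round(), "holder",proj("side",(465,-295,15),m).round())
im=cv2.imread("pics/q_wrist.png"); hsv=cv2.cvtColor(im,cv2.COLOR_BGR2HSV)
print("sat"); 
for r in range(150,192,2): print(r,' '.join(f"{v:3d}" for v in hsv[r,240:330:2,1]))
for r in search_frame("wrist","bead1")[:8]: print(np.round(r["rect"]),r["score"])
print(proj("wrist",(512,47,80)),proj("wrist",(696,26,80)),proj("wrist",(512,40,14)),proj("wrist",(690,20,14)))
E
```

```text
jar bottom in side [344. 146.] rim [345. 115.] holder [354. 171.]
sat
150  16  17  17  31  99 156 162 157 158 159 154 156 157 161 162 159 156 162 160 160 154 162 158 160 156 158 158 156 162 160 158 161 165 163 155 167 163 158 157 160 162 160 163 156 114
152  22  44  95 155 160 164 161 157 163 156 161 157 156 155 152 161 159 158 161 159 162 162 159 163 159 158 163 162 159 162 166 161 158 161 158 157 157 159 157 160 164 166 164 161 156
154 111 157 165 161 162 157 160 153 165 158 155 156 158 156 159 159 159 157 162 162 162 159 161 154 162 156 156 160 158 161 153 160 164 151 165 164 160 161 161 155 156 156 160 155 160
156 161 156 157 157 158 161 153 158 163 159 159 159 156 166 160 164 160 156 164 156 162 155 158 161 162 161 155 159 158 163 156 160 158 159 160 164 163 159 157 165 154 161 159 161 164
158 159 164 158 165 158 156 160 155 154 155 158 156 161 156 158 158 158 155 159 158 153 158 163 160 163 156 161  61  36  42 148 157 163 156 166 159 153 158 159 162 161 161 165 162 162
160 159 158 155 154 159 158 161 165 156 160 156 160 160 159 159 161 158 156 161 158 160 159 158 157 158 160  4
[... 2407 characters left out ...]
37  35  34  37  51  51  67  69  74  74  23  23  23  20  12
188 156 166 160 158 160 153 154 154 152 155 153 155 155 153 151 154 154 154 153 152 153 154 154 153  50  37  37  37  37  35  51  65  80  86  86  87  88  86  89  73  26  26  27  26  26
190 159 163 159 153 151 153 152 155 152 154 156 153 152 153 152 153 150 153 154 154 153 155  48  37  36  37  37  37  66  79  88  90  91  86  86  87  86  90  89  44  27  27  27  24  27
[264. 180.  11.  12.] 0.69
[276. 176.  13.  13.] 0.64
[288. 169.  11.  10.] 0.55
[297. 163.  16.  14.] 0.54
[363. 177.  95.  84.] 0.54
[558. 307. 121.  95.] 0.38
[180.61414349 178.93886806] [296.23503005 128.26641767] [197.86658281 214.19330084] [297.780081   164.06222941]
```

Emit:
step_arm(
  commands="0 -1.5 0.6 -0.8 0 0 0;0 -4 1.7 -2.1 0 0 0;0 -6 2.5 -3.1 0 0 0;0 -6.7 2.8 -3.4 0 0 0;0 -6.7 2.8 -3.4 0 0 0;0 -6.7 2.8 -3.4 0 0 0",
)

```text
time_s: 25.53
eef_pos: [465.8, -294.4, 177.7]
ee_rot: [-0.189, 0.798, 0.333, 0.466]
force: [0.3, 0.7, -1.8]
grip_width: 0.521
grip_force: 62.3
```

```bash
python3 - <<'E'
from plan import *
g=np.load("grip.npy"); Tg=g[3:].reshape(3,3)
s,p,T=st(); print(s["time_s"],p-g[:3],s["force"])
rel(g[:3]+[0,0,20],Tg);rel(g[:3],Tg)
E
```

```text
25.5333 [  1.16162831   1.4940992  100.7812391 ] [ 0.3418881   0.6808696  -1.81802478]
shift cm [-7.12 -0.05  3.83] rv [ 0.003 -0.003  0.006] rows 2.0
shift cm [-8.85 -0.07  4.82] rv [ 0.003 -0.003  0.006] rows 3.0
```

Emit:
step_arm(
  commands="0 -2.4 0 1.3 0.003 -0.003 0.006;0 -4.8 0 2.6 0.003 -0.003 0.006;0 -6.5 0 3.5 0.003 -0.003 0.006;0 -7.1 0 3.8 0.003 -0.003 0.006;0 -7.1 0 3.8 0.003 -0.003 0.006;0 -7.6 -0.1 4.1 0.003 -0.003 0.006;0 -8 -0.1 4.3 0.003 -0.003 0.006;0 -8.4 -0.1 4.6 0.003 -0.003 0.006;0 -8.7 -0.1 4.7 0.003 -0.003 0.006;0 -8.8 -0.1 4.8 0.003 -0.003 0.006;0 -8.8 -0.1 4.8 0.003 -0.003 0.006",
)

```text
time_s: 26.45
eef_pos: [464.3, -296.0, 77.1]
ee_rot: [-0.191, 0.799, 0.332, 0.464]
force: [-0.7, -0.2, -1.9]
grip_width: 0.517
grip_force: 62.3
```

```bash
python3 - <<'E'
from plan import *
g=np.load("grip.npy"); Tg=g[3:].reshape(3,3)
s,p,T=st(); print(s["time_s"],p-g[:3],s["force"],s["wrist_torque"]); rel(g[:3],Tg)
E
```

```text
26.45 [-0.32349416 -0.14930285  0.17112985] [-0.70144255 -0.21854685 -1.94013847] [-0.47847952  0.5515012   0.05485401]
shift cm [0.   0.01 0.04] rv [0.    0.    0.001] rows 1.0
```

Emit:
step_arm(
  commands="0 -0.05 0 0.03 0 0 0;0 -0.1 0 0.06 0 0 0;0 -0.15 0 0.09 0 0 0;0 -0.15 0 0.09 0 0 0",
)

```text
time_s: 26.78
eef_pos: [464.3, -296.1, 76.8]
ee_rot: [-0.191, 0.798, 0.332, 0.465]
force: [-6.0, 0.8, 7.3]
grip_width: 0.52
grip_force: 63.1
```

Emit:
step_arm(
  commands="0.6 -0.1 0 0.05 0 0 0;0.7 -0.05 0 0 0 0 0;0.85 0 0 0 0 0 0;1 0 0 0 0 0 0;1 0 0 0 0 0 0;1 0 0 0 0 0 0;1 0 0 -1.5 0 0 0;1 0 0 -4 0 0 0;1 0 0 -7 0 0 0;1 0 0 -11 0 0 0;1 0 0 -15 0 0 0;1 0 0 -18 0 0 0;1 0 0 -18 0 0 0",
)

```text
time_s: 27.87
eef_pos: [350.4, -411.0, 168.0]
ee_rot: [-0.187, 0.8, 0.331, 0.463]
force: [-0.0, 0.1, 0.8]
grip_width: 0.996
grip_force: 0.0
```

```bash
python3 - <<'E'
from plan import *
s,p,T=st(); print(s["time_s"],p,s["force"],s["grip_width"],s["grip_force"])
for c in("scene","side","wrist"):
    im=capture(c); m=camera_model(c); cv2.imwrite(f"pics/f_{c}.png",im[...,::-1])
    for x in trace(c,"jar")[:2]: print(c,"jar",np.round(x["rect"]),round(x["score"],2))
    for l,z in(("jar_c",62),("holder_c",7)):
        for x in spot_point(c,l)[:1]: print(c,l,np.round(x["xy"]),round(x["score"],2),atz(c,x["xy"],z,m).round()[:2])
    print("expected rim",proj(c,(465,-295,117),m).round(),"centre",proj(c,(465,-295,62),m).round(),"foot top",proj(c,(465,-295,19),m).round())
a=search_frame("wrist","bead1"); print([(np.round(x["rect"]),round(x["score"],2)) for x in a[:6]])
E
```

```text
27.8667 [ 350.42076506 -411.03669435  167.96238741] [-0.04255134  0.14925626  0.81171842] 0.9959785866311806 0.0
scene jar [313. 145.  26.  42.] 0.81
scene jar [366. 375.  32.  48.] 0.71
scene jar_c [313. 157.] 0.94 [ 485. -242.]
scene holder_c [313. 160.] 0.73 [ 468. -283.]
expected rim [311. 129.] centre [311. 144.] foot top [311. 155.]
side jar [354. 160.  23.  39.] 0.82
side jar [288. 350.  32.  32.] 0.39
side jar_c [354. 172.] 0.77 [ 458. -235.]
side holder_c [352. 170.] 0.58 [ 472. -305.]
expected rim [355. 144.] centre [355. 159.] foot top [354. 170.]
wrist jar [321. 192.  66. 107.] 0.66
wrist jar_c [322. 224.] 0.9 [ 435. -329.]
expected rim [320. 150.] centre [320. 190.] foot top [320. 215.]
[(array([281.,  74.,  12.,  11.]), 0.63), (array([287.,  71.,  10.,   9.]), 0.39)]
```

```bash
python3 -c "
from rig import *
print(finish_job())"
```

```text
the job is handed in; nothing more can be done
None
```

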